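Unlock the clamping fixture and stow its spring clip

TASK

Pull the looped spring clip sideways out of the cross-drilled pin, which unlocks the clamp bar; then swing the bar wide open by its T-handle so that it stays up, and lay the clip flat in the tray that holds clips of its own length. The two jobs after the clip is out may be done in either order; leave the wrench, the screwdriver and the tape roll where they are.

Things in the scene. Friction and masses are not known exactly. Their poses are not given: they have to be found in the camera images.
- pin_hole (a point): Centre of the cross-hole of a fixed upright dark steel pin, 24 mm thick, top 76 mm over the bench. The hole is 54 mm over the bench, 11 mm wide, 12 mm high, and runs along this frame's y; z is up, x points to the bar's hinge. The pin stands on a fixture fixed to the bench; its grey base (12 mm thick) reaches from -35 to +135 mm in x and +-45 mm in y.
- bar_hinge (a point): Middle of the clamp bar's hinge axis (fixed, 46 mm over the bench, 100 mm from the pin along x of pin_hole); same axes as pin_hole, the hinge axis is y. A fixed valve block is clamped under the bar between pin and hinge.
- bar (a joint): Angle of the steel clamp bar, rad: 0 shut, lying over the pin's foot with its top 50 mm over the bench; 1.25 fully open (stop). Opening raises the pin end and sends the T-handle away from the pin (+x of pin_hole). Bar 8 mm thick, 90 mm wide. Stiff: 5 to 9 N at the handle; it stays where it is left. The clip in the pin blocks it.
- bar_grip (a point): Middle of the T-handle's black cross-bar (16 mm thick, 90 mm long, parallel to the hinge axis), 90 mm above the hinge when shut, on a 14 x 16 mm steel post; it turns with the bar.
- clip_loop (a point): Centre of the clip's round loop (54 mm clear inside, 70 mm outside). Clip: flat, of 8 mm round steel wire, 169 mm long, 70 mm wide, 80-120 g; y of its frame runs along the legs towards the loop, z across the flat. At the start it lies level, its mid-plane 54 mm over the bench, on the shut bar; the loop overhangs with only the bench below it.
- clip_end (a point): Free end of the clip's straight leg, same axes. At the start the leg runs through the pin's hole to 59 mm beyond its axis; the sprung wavy leg grips round the pin's outside. The clip's y then is pin_hole's y: it comes out that way, loop first, against 5 to 9 N at first. After 71 mm the leg is out of the hole and the loop drops to the bench, the legs on the bar; clear of it after 110 mm.
- clip_mid (a point): Centre of the clip, between its legs, 49.5 mm from clip_loop along -y, same axes. Here and towards the loop it measures 22 to 23 mm over both legs; the loop begins 20 mm from here. The centre of mass is about 10 mm from here towards the loop.
- tray_a_mid (a point): Grey plastic tray (98 x 218 mm outside, walls 3 mm, rim 24 mm over its underside) with a short clip, 119 mm long, lying in it. The point is the middle of the top of that clip, 11.5 mm over the tray's underside; y is the tray's long axis, z up. The trays are fixed, on a 3 mm mat; their order changes.
- tray_b_mid (a point): as tray_a_mid, for the tray with a clip 169 mm long, the same as the one in the pin
- tray_c_mid (a point): as tray_a_mid, for the tray with a long clip, 204 mm
- wrench: loose 180 mm steel wrench beyond the fixture; origin at the underside of its middle
- screwdriver: loose 190 mm screwdriver on the robot's side of the fixture; origin at the underside of its middle
- tape: loose white tape roll, 70 mm across, 20 mm high; origin at the centre of its underside
Mind the look-alikes: they are no part of the job. What is shaped like the part that bears pin_hole but orange or red is not meant.

How it is judged:
By the outcome, as a careful person would: the job done as asked, in the order asked, and still so for the second after the job is handed in, with the robot touching nothing.
It also fails if it takes over 72 s, if anything falls off the work surface, if the arm or the gripper's body presses on something with over 40 N, if the wrist force passes 120 N, or if a joint passes its speed limit or range.

ROBOT

A 7-joint arm with a two-finger parallel gripper is mounted at the origin on the work surface. World frame = base frame: x ahead of the robot, y to its left, z up, the work surface at z = 0. Lengths are in m, angles in rad, forces in N, time in s.
With the tool pointing down it reaches from about 0.4 to 0.875 m from the base axis. Payload 6.5 kg.
Tool frame: the origin (TCP) lies midway between the tips of the shut fingers; the grasp point (between the pads) lies 19 mm behind it; z points along the fingers, x is the direction in which the jaws open and shut, and the axes are right-handed (so a half turn about z gives the same grasp; the last joint's range is limited). The gripper opens to 85 mm and grips with 20 to 120 N. Pads are 22 mm wide; open, the fingers measure 114 mm over their backs; the gripper's body (76 mm by 85 mm) begins 54 mm behind the grasp point. The pads swing forward as they close: fully open they stand 13 mm farther back than shut.
Start: joints at [-1.186, 0.536, -0.004, 1.538, 0.003, 1.067, -0.071], TCP at [0.283, 0.585, 0.231] pointing down, gripper open.
Joint ranges: [-2.7, 2.7], [-0.37, 2.16], [-1.27, 1.26], [0.24, 2.4], [-1.31, 4.45], [0.19, 1.91], [-2.76, 2.76]. Speed limits (rad/s): [2.39, 2.39, 3.14, 3.14, 3.14, 3.14, 3.14].

INTERFACE

Orientations are given as a rotation vector (axis times angle).
In Python, from plant import arm, eyes gives the robot as it stands.
- The arm moves only by the shell command python3 -m pendant 'ROWS'. ROWS is a JSON object of lists of equal length, an entry for each row: "offset": the shift along the world's x, y, z in mm, a list of three; "rot": the turn, a rotation vector about the world's x, y, z in degrees, a list of three; "jaw": the opening, from 0 (shut) to 1 (fully open). In form: {"offset": [[tx, ty, tz], ...], "rot": [[wx, wy, wz], ...], "jaw": [jaw, ...]}. A call has 1 to 5 rows; each row shifts and turns the commanded pose from where the row before left it; what a row does not reach is not made up. A row lasts 1/10 s, in which the tool goes at most 50 mm and 8.59 degrees, less where a joint would pass 70% of its speed; a pose out of reach is approached as far as the arm can. A call with a gripper value outside its range is refused whole. The fingers move at their own pace and stop on an object; the grip force is fixed at half the most. Time passes only in rows, so rows that do not move let the fingers close. It gives the time, the measured TCP pose, the force and the opening at its end, in the units of the state.
- arm.observe(): the state, without advancing time (a new reading comes with each control period).
- eyes.grab_frame(name): name is "side" or "top" or "wrist"; returns (picture, depth): 480x640x3 uint8, red, green, blue; 480x640 float32, m along the optical axis (not along the pixel's ray), 0 where there is no reading.
- eyes.camera_info(name): a dict with "intrinsics" (3x3 intrinsics, pixels), "cam_to_world" (4x4, takes a point from camera to world coordinates). Camera axes: x right, y down, z forward; pixel columns grow to the right and rows downward; lengths in m; the calibration is good to about 2 mm. A picture is of the moment at which its call begins: read the wrist's pose just before it. camera_info takes no time and is no camera call; for the wrist camera it gives the pose at the moment of the call.
- arm.close_job(): hands the job in, once; it reports no verdict.
The state is a dict: "time": time; "joint_positions": joint angles; "joint_vel": joint speeds; "joint_torque": joint torques, N m; "tcp_pos": TCP position; "tcp_rot": TCP orientation; "contact_force": force on the tool from outside, world axes, zero at the start; "ft_torque": the same for the moment, N m; "opening": finger opening in m.
Only numpy, scipy, OpenCV 4.12 (cv2) and the standard library are available. Lean on these libraries where they do the work, as an engineer would, in place of code of your own. Each camera call takes 0.05 s, during which the arm holds its last target.

## Working session

There is one attempt and no reset: what is moved stays moved. The work goes in short steps, Python scripts to look and compute and a shell command to move; the robot and the scene stay as the last step left them, time stands still between calls to the robot, and variables do not carry over. Pictures are saved under pics/ and viewed, and the job is handed in when it is done.

```bash
ls; mkdir -p pics; cat > h.py <<'E'
import numpy as np,cv2,pickle
from plant import arm,eyes
def grab(n,tag):
    info=eyes.camera_info(n); p,d=eyes.grab_frame(n)
    cv2.imwrite(f'pics/{tag}.png',p[:,:,::-1]); pickle.dump((p,d,info),open(f'/tmp/{tag}.pkl','wb'))
    return p,d,info
def load(tag): return pickle.load(open(f'/tmp/{tag}.pkl','rb'))
def ray(info,u,v):
    K=np.array(info['intrinsics']);T=np.array(info['cam_to_world'])
    r=T[:3,:3]@np.linalg.solve(K,[u,v,1.]);return T[:3,3],r
def onplane(info,u,v,z):
    o,r=ray(info,u,v);return o+r*(z-o[2])/r[2]
def dpt(info,d,u,v):
    o,r=ray(info,u,v);return o+r*d[int(v),int(u)]
def tri(*a):
    A=np.zeros((3,3));b=np.zeros(3)
    for i,u,v in a:
        o,r=ray(i,u,v);r=r/np.linalg.norm(r);P=np.eye(3)-np.outer(r,r);A+=P;b+=P@o
    return np.linalg.solve(A,b)
def proj(info,X):
    K=np.array(info['intrinsics']);T=np.linalg.inv(np.array(info['cam_to_world']))
    c=T[:3,:3]@np.array(X)+T[:3,3];q=K@c;return q[:2]/q[2]
E
python3 - <<'E'
from h import *
np.set_printoptions(precision=4,suppress=True)
for n in ['side','top','wrist']:
    p,d,i=grab(n,n+'0');print(n,np.array(i['intrinsics'])[[0,1,0,1],[0,1,2,2]],np.array(i['cam_to_world']))
print(arm.observe())
E
```

```text
pics
side [596.7129 596.7129 314.8321 236.2094] [[ 0.9535 -0.1877  0.2357  0.1298]
 [-0.3013 -0.6059  0.7363 -1.0792]
 [ 0.0046 -0.7731 -0.6343  1.0174]
 [ 0.      0.      0.      1.    ]]
top [495.4207 495.4207 314.9233 245.1427] [[-0.0031 -0.9905  0.1374  0.2943]
 [-0.9997 -0.0003 -0.025   0.0114]
 [ 0.0248 -0.1375 -0.9902  1.1952]
 [ 0.      0.      0.      1.    ]]
wrist [354.0767 354.0767 317.9532 236.3063] [[ 0.4356  0.8669  0.2425  0.2209]
 [ 0.9002 -0.4191 -0.1187  0.6146]
 [-0.0012  0.27   -0.9629  0.3731]
 [ 0.      0.      0.      1.    ]]
{'time': 0.15, 'joint_positions': array([-1.1862,  0.537 , -0.0044,  1.5386,  0.0026,  1.0673, -0.0712]), 'joint_vel': array([ 0.0018, -0.0014, -0.0017, -0.0043, -0.0016,  0.0002, -0.0006]), 'joint_torque': array([  0.0016, -58.3785,   1.0498, -25.9353,   0.0125,   0.0064,
        -0.    ]), 'tcp_pos': array([0.283 , 0.5846, 0.2306]), 'tcp_rot': array([ 2.6611,  1.6684, -0.0016]), 'contact_force': array([ 0.1345, -0.8476, -0.5414]), 'ft_torque': array([-0.0061, -0.0175,  0.041 ]), 'opening': 0.08540407450659225}
```

View pics/top0.png

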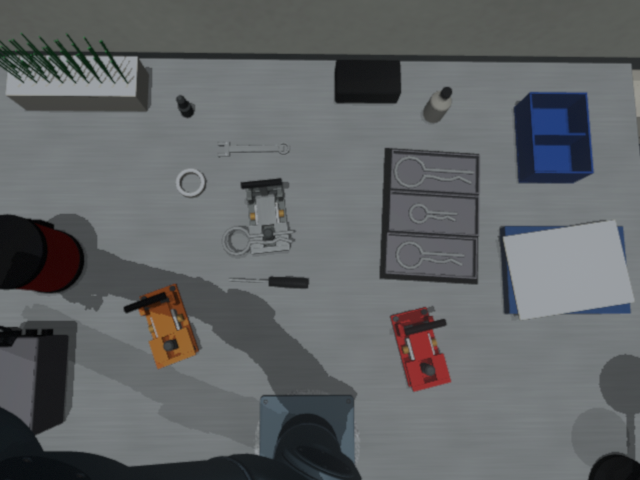

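View pics/side0.png

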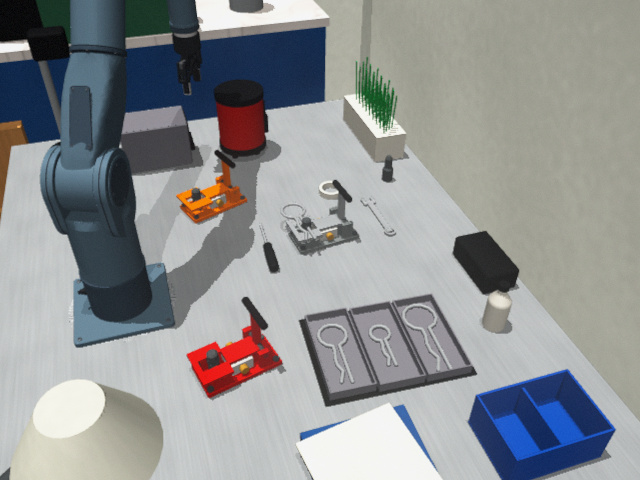

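View pics/wrist0.png

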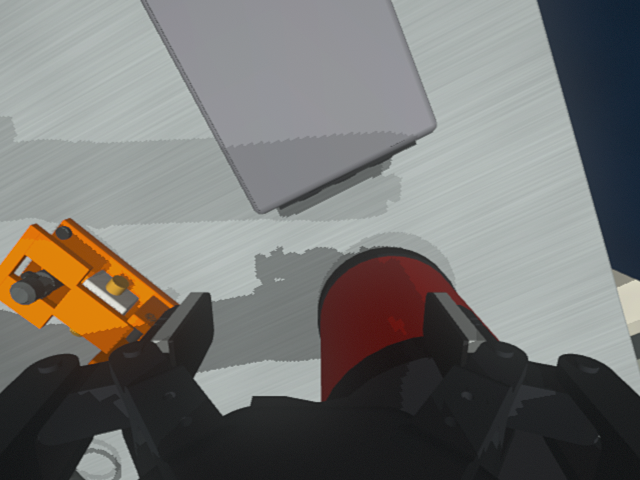

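```bash
python3 - <<'E'
from h import *
p,d,i=load('top0');q=p[:,:,::-1]
cv2.imwrite('pics/c1.png',cv2.resize(q[165:270,210:310],(800,600) if 0 else None,fx=5.7,fy=5.7,interpolation=cv2.INTER_CUBIC) if 1 else 0)
cv2.imwrite('pics/c2.png',cv2.resize(q[140:290,370:490],None,fx=4,fy=4,interpolation=cv2.INTER_CUBIC))
p,d,i=load('side0');q=p[:,:,::-1]
cv2.imwrite('pics/c3.png',cv2.resize(q[170:260,265:375],None,fx=6.5,fy=6.5,interpolation=cv2.INTER_CUBIC))
cv2.imwrite('pics/c4.png',cv2.resize(q[285:410,295:480],None,fx=4.3,fy=4.3,interpolation=cv2.INTER_CUBIC))
E
```

```text
(no output)
```

View pics/c1.png

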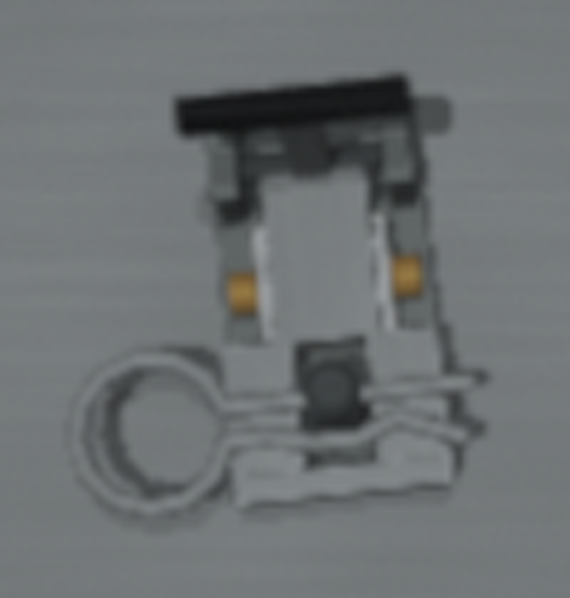

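View pics/c2.png

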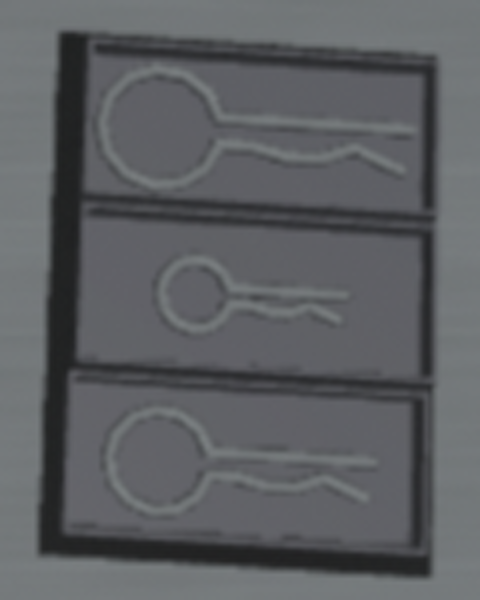

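View pics/c3.png

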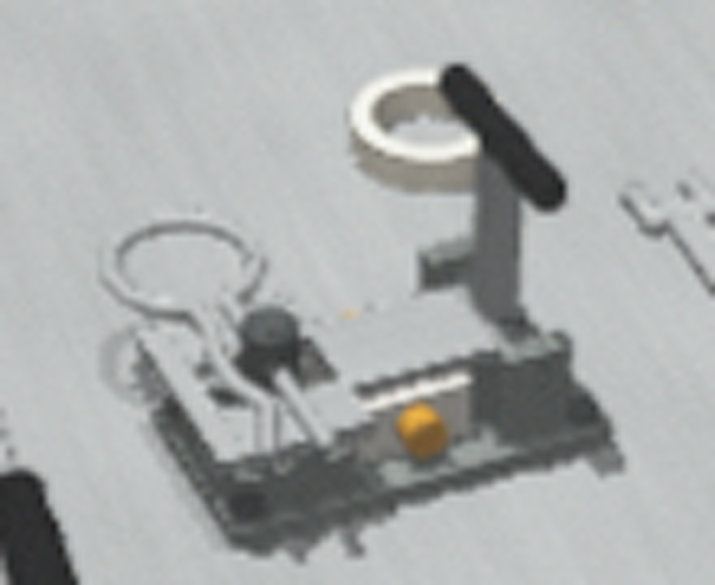

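View pics/c4.png

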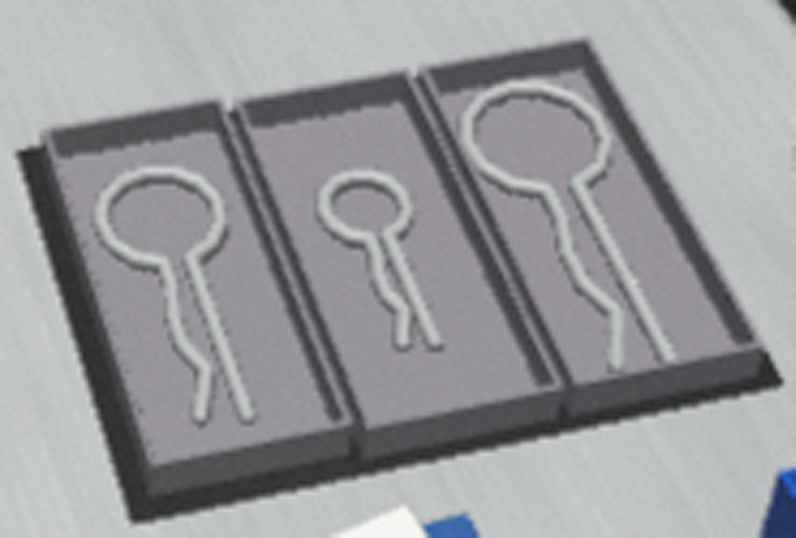

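```bash
python3 - <<'E'
from h import *
np.set_printoptions(precision=4,suppress=True)
_,dt,t=load('top0');_,ds,s=load('side0')
C1=lambda x,y:(210+x/5.7-.4,165+y/5.7-.4)
C2=lambda x,y:(370+x/4-.4,140+y/4-.4)
C3=lambda x,y:(265+x/6.5-.4,170+y/6.5-.4)
C4=lambda x,y:(295+x/4.3-.4,285+y/4.3-.4)
for n,a,b in [('pintop',C1(333,390),C3(272,322)),('hl',C1(182,113),C3(457,80)),('hr',C1(406,93),C3(550,193)),('loop',C1(150,431),C3(183,264))]:
    print(n,tri((t,*a),(s,*b)),dpt(t,dt,*a),dpt(s,ds,*b))
for n,a,b in [('bloopend',C2(108,462),C4(160,172)),('blegend',C2(374,462),C4(250,413)),('bloopc',C2(160,462),C4(160,215)),('tray nearleft rim',C2(70,535),C4(48,133)),]:
    print(n,tri((t,*a),(s,*b)),dpt(t,dt,*a),onplane(t,*a,.0105))
for a,b,z in [((100,128),(415,130),.0105),((160,293),(347,295),.0105),((108,462),(376,462),.0105)]:
    A=onplane(t,*C2(*a),z);B=onplane(t,*C2(*b),z);print('len',np.linalg.norm(A-B)+.004,A,B)
for c in [(72,372),(425,397),(64,538),(420,552)]: print('rim',onplane(t,*C2(*c),.027),dpt(t,dt,*C2(*c)))
E
```

```text
pintop [0.4796 0.0901 0.0728] [0.4771 0.09   0.0787] [0.4793 0.0837 0.078 ]
hl [0.5761 0.1451 0.134 ] [0.5735 0.144  0.143 ] [0.573  0.1362 0.1404]
hr [0.5842 0.059  0.1353] [0.5833 0.059  0.1371] [0.5827 0.0539 0.1393]
loop [0.4651 0.1663 0.0505] [0.4721 0.1731 0.0004] [0.4828 0.2298 0.0011]
bloopend [ 0.4409 -0.218   0.0071] [ 0.4341 -0.2155  0.0134] [ 0.4344 -0.2161  0.0105]
blegend [ 0.4361 -0.3788  0.0095] [ 0.4339 -0.3768  0.0145] [ 0.4344 -0.3781  0.0105]
bloopc [ 0.4357 -0.2481  0.0093] [ 0.4348 -0.2483  0.0073] [ 0.4344 -0.2477  0.0105]
tray nearleft rim [ 0.3916 -0.19    0.025 ] [ 0.3887 -0.1887  0.0295] [ 0.3903 -0.192   0.0105]
len 0.2005940205346183 [ 0.6426 -0.2165  0.0105] [ 0.6421 -0.4131  0.0105]
len 0.11930384760177487 [ 0.5386 -0.2507  0.0105] [ 0.5376 -0.366   0.0105]
len 0.16729465613402064 [ 0.4344 -0.2161  0.0105] [ 0.4344 -0.3793  0.0105]
rim [ 0.4868 -0.1926  0.027 ] [ 0.4913 -0.1973 -0.0001]
rim [ 0.4718 -0.4054  0.027 ] [ 0.4722 -0.4063  0.0244]
rim [ 0.3872 -0.1855  0.027 ] [ 0.3893 -0.19    0.0003]
rim [ 0.3786 -0.3979  0.027 ] [ 0.3793 -0.4013  0.0172]
```

The grey fixture at top (265,220) / side (322,228) is the one meant. The orange one at (170,325) and the red one at (420,350) are the look-alikes. The tray clips measure about 201, 119 and 167 mm going outward to inward, so tray B is the one nearest the robot at top (430,255). The enlarged crop confirms this. I'm moving above the clip neck.

```bash
python3 -m pendant '{"offset":[[18.5,-46,0],[18.5,-46,0],[18.5,-46,0],[18.5,-46,0],[18.5,-46,0]],"rot":[[0,0,-5.9],[0,0,-5.9],[0,0,-5.9],[0,0,-5.9],[0,0,-5.9]],"jaw":[0.5,0.5,0.5,0.5,0.5]}'
python3 -m pendant '{"offset":[[18.5,-46,0],[18.5,-46,0],[18.5,-46,0],[18.5,-46,0],[18.5,-46,0]],"rot":[[0,0,-5.9],[0,0,-5.9],[0,0,-5.9],[0,0,-5.9],[0,0,-5.9]],"jaw":[0.5,0.5,0.5,0.5,0.5]}'
python3 -m pendant '{"offset":[[0,0,0],[0,0,0]],"rot":[[0,0,0],[0,0,0]],"jaw":[0.5,0.5]}'
python3 - <<'E'
from h import *
grab('wrist','w1');print(arm.observe()['tcp_pos'],arm.observe()['tcp_rot'],arm.observe()['contact_force'])
E
```

```text
time: 0.65
tcp_pos: [0.3761, 0.353, 0.2312]
tcp_rot: [3.001, 0.93, -0.0]
contact_force: [0.8, -0.8, 0.3]
opening: 0.0429
time: 1.15
tcp_pos: [0.4685, 0.1232, 0.2314]
tcp_rot: [-3.138, -0.136, -0.0]
contact_force: [0.8, 0.1, -0.4]
opening: 0.0425
time: 1.35
tcp_pos: [0.4683, 0.1241, 0.2312]
tcp_rot: [3.138, 0.138, -0.0]
contact_force: [-0.3, 1.0, 0.4]
opening: 0.0425
[0.46789748 0.12560068 0.23115404] [-3.13798695e+00 -1.42795214e-01  7.02870587e-04] [0.09461004 0.04913599 0.03083969]
```

View pics/w1.png

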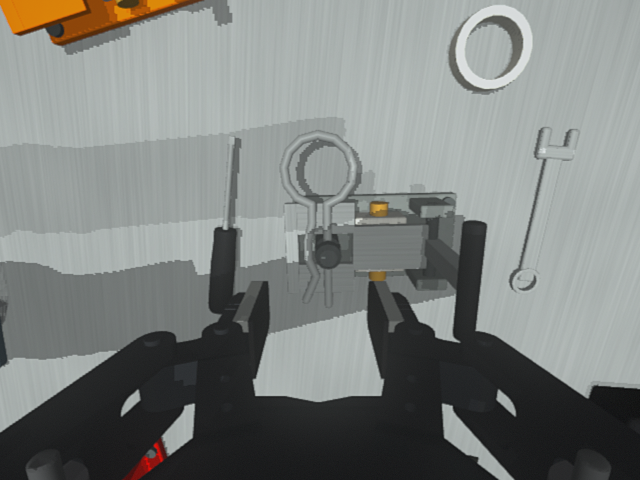

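```bash
python3 - <<'E'
from h import *
np.set_printoptions(precision=4,suppress=True)
p,dw,w=load('w1');_,_,t=load('top0');_,_,s=load('side0')
cv2.imwrite('pics/c5.png',cv2.resize(p[120:320,270:480,::-1],None,fx=3,fy=3,interpolation=cv2.INTER_CUBIC))
C1=lambda x,y:(210+x/5.7-.4,165+y/5.7-.4);C3=lambda x,y:(265+x/6.5-.4,170+y/6.5-.4)
print('loop',tri((w,320,168),(t,*C1(150,431)),(s,*C3(183,264))),onplane(w,320,168,.054))
print('wires',dpt(w,dw,283,168),dpt(w,dw,356,168),dpt(w,dw,319,135))
print('pin',tri((w,329,246),(t,*C1(333,390)),(s,*C3(272,322))))
E
```

```text
loop [0.4654 0.1661 0.0506] [0.4658 0.1661 0.054 ]
wires [0.4334 0.1636 0.0582] [0.4975 0.1691 0.0563] [0.4624 0.1941 0.0582]
pin [0.4807 0.0948 0.0669]
```

View pics/c5.png

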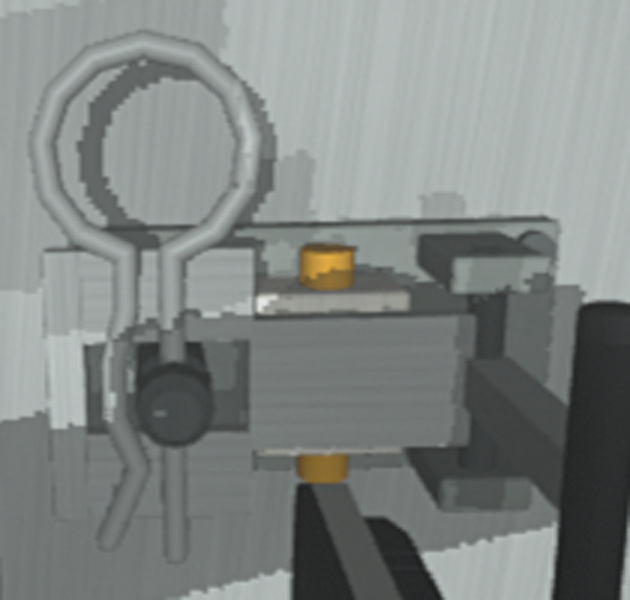

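```bash
python3 - <<'E'
from h import *
np.set_printoptions(precision=4,suppress=True)
p,dw,w=load('w1')
f=lambda x,y:onplane(w,270+x/3-.3,120+y/3-.3,.054)
for c in [(126,265),(172,265),(124,310),(172,310),(176,555),(145,148)]: print(c,f(*c))
n1=(f(126,265)+f(172,265))/2;n2=(f(124,310)+f(172,310))/2;L=f(145,148);E=f(176,555);R=f(172,265)
print(n1,n2,'yaw leg',np.degrees(np.arctan2(-(R-E)[0],(R-E)[1])))
print(arm.observe()['tcp_pos'])
E
```

```text
(126, 265) [0.4615 0.1294 0.054 ]
(172, 265) [0.4755 0.1306 0.054 ]
(124, 310) [0.462  0.1152 0.054 ]
(172, 310) [0.4768 0.1165 0.054 ]
(176, 555) [0.486  0.0338 0.054 ]
(145, 148) [0.4641 0.1651 0.054 ]
[0.4685 0.13   0.054 ] [0.4694 0.1159 0.054 ] yaw leg 6.222051022951817
[0.4679 0.1256 0.2312]
```

```bash
python3 -m pendant '{"offset":[[1,-1,-45],[0,0,-45],[0,0,-45],[0,0,-30],[0,0,0]],"rot":[[0,0,0.5],[0,0,0],[0,0,0],[0,0,0],[0,0,0]],"jaw":[0.4,0.4,0.4,0.4,0.4]}'
python3 -m pendant '{"offset":[[0,0,-4],[0,0,-4],[0,0,-3],[0,0,0]],"rot":[[0,0,0],[0,0,0],[0,0,0],[0,0,0]],"jaw":[0.4,0.4,0.4,0.4]}'
python3 - <<'E'
from h import *
grab('wrist','w2');print(arm.observe()['tcp_pos'],arm.observe()['contact_force'],arm.observe()['opening'])
E
```

```text
time: 1.9
tcp_pos: [0.4655, 0.125, 0.0629]
tcp_rot: [3.136, 0.161, -0.012]
contact_force: [-0.5, 0.2, 0.7]
opening: 0.0342
time: 2.3
tcp_pos: [0.4696, 0.1244, 0.0559]
tcp_rot: [-3.137, -0.156, -0.002]
contact_force: [-0.5, 0.8, 0.3]
opening: 0.0343
[0.46963169 0.1243202  0.0559636 ] [-0.2063231  -0.49252821 -0.16994142] 0.03411133697907054
```

View pics/w2.png

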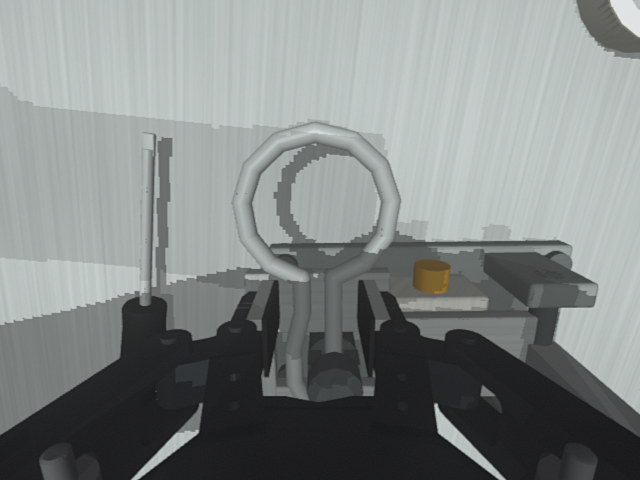

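```bash
python3 -m pendant '{"offset":[[0,0,-2],[0,0,-2],[0,0,0]],"rot":[[0,0,0],[0,0,0],[0,0,0]],"jaw":[0.36,0.34,0.34]}'
python3 -m pendant '{"offset":[[0,0,-1],[0,0,-1],[0,0,0]],"rot":[[0,0,0],[0,0,0],[0,0,0]],"jaw":[0.32,0.32,0.32]}'
```

```text
time: 2.65
tcp_pos: [0.4694, 0.1236, 0.0514]
tcp_rot: [3.137, 0.155, 0.001]
contact_force: [-0.0, -2.0, 2.2]
opening: 0.029
time: 2.95
tcp_pos: [0.4695, 0.1237, 0.0497]
tcp_rot: [3.138, 0.155, 0.0]
contact_force: [-1.2, -2.7, 10.4]
opening: 0.027
```

```bash
python3 -m pendant '{"offset":[[0,0,1.0],[0,0,0]],"rot":[[0,0,0],[0,0,0]],"jaw":[0.32,0.32]}'
python3 -m pendant '{"offset":[[0,0,1],[0,0,0],[0,0,0],[0,0,0]],"rot":[[0,0,0],[0,0,0],[0,0,0],[0,0,0]],"jaw":[0.2,0,0,0]}'
python3 - <<'E'
from h import *
grab('wrist','w3');print(arm.observe()['tcp_pos'],arm.observe()['contact_force'],arm.observe()['opening'])
E
```

```text
time: 3.15
tcp_pos: [0.4691, 0.1244, 0.0502]
tcp_rot: [-3.137, -0.156, 0.0]
contact_force: [0.7, -1.1, -0.1]
opening: 0.0271
time: 3.55
tcp_pos: [0.469, 0.1242, 0.0511]
tcp_rot: [3.138, 0.156, -0.001]
contact_force: [0.3, -0.4, -0.5]
opening: 0.019
[0.46904247 0.12410715 0.05116404] [ 0.62964805  0.04292713 -1.37901669] 0.01898307280225395
```

View pics/w3.png

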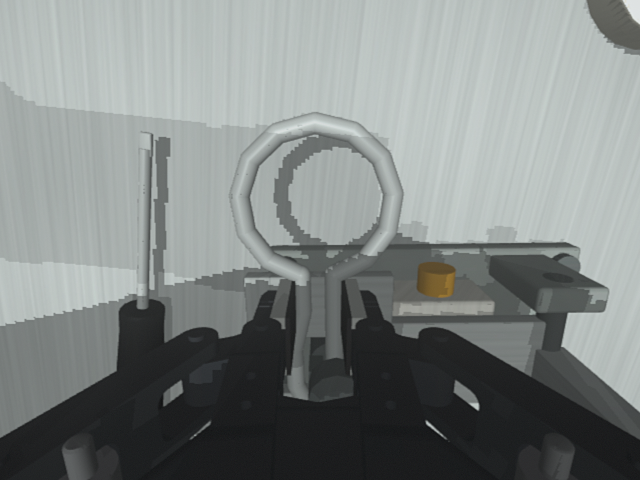

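```bash
python3 -m pendant '{"offset":[[-0.5,5,0],[-0.5,5,0],[-0.5,5,0],[-0.5,5,0]],"rot":[[0,0,0],[0,0,0],[0,0,0],[0,0,0]],"jaw":[0,0,0,0]}'
python3 - <<'E'
from h import *
grab('wrist','w4');print(arm.observe()['tcp_pos'],arm.observe()['contact_force'],arm.observe()['opening'])
E
```

```text
time: 4.0
tcp_pos: [0.4662, 0.1371, 0.0505]
tcp_rot: [3.13, 0.148, -0.005]
contact_force: [1.3, -25.0, -0.8]
opening: 0.0189
[0.46608471 0.13796292 0.05051854] [ -0.27123723 -15.58582674  -0.25492674] 0.0188826947658273
```

View pics/w4.png

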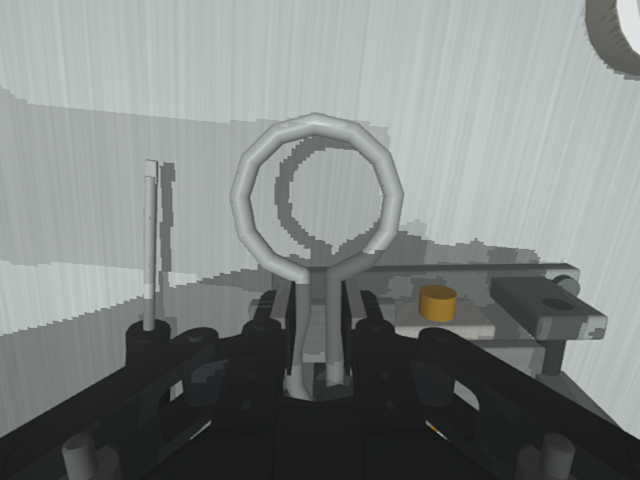

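```bash
python3 -m pendant '{"offset":[[-0.6,6,0],[-0.6,6,0],[-0.6,6,0],[-0.6,6,0],[-0.6,6,0]],"rot":[[0,0,0],[0,0,0],[0,0,0],[0,0,0],[0,0,0]],"jaw":[0,0,0,0,0]}'
python3 -m pendant '{"offset":[[-0.6,6,0],[-0.6,6,0],[-0.6,6,0],[-0.6,6,0],[0,0,0]],"rot":[[0,0,0],[0,0,0],[0,0,0],[0,0,0],[0,0,0]],"jaw":[0,0,0,0,0]}'
python3 - <<'E'
from h import *
grab('wrist','w5');print(arm.observe()['tcp_pos'],arm.observe()['contact_force'],arm.observe()['opening'])
E
```

```text
time: 4.55
tcp_pos: [0.4642, 0.1752, 0.0512]
tcp_rot: [-3.137, -0.156, -0.0]
contact_force: [-0.8, 0.2, -1.9]
opening: 0.0191
time: 5.05
tcp_pos: [0.4618, 0.1995, 0.0514]
tcp_rot: [-3.137, -0.158, -0.001]
contact_force: [0.7, 0.3, -1.4]
opening: 0.019
[0.46178859 0.19872539 0.0513459 ] [ 0.81299298 -0.34770068 -1.42957278] 0.018980866090369523
```

View pics/w5.png

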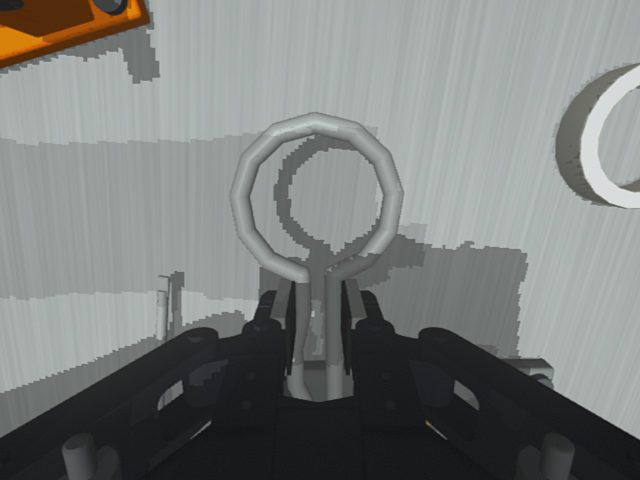

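```bash
python3 -m pendant '{"offset":[[-2,20,0],[-2,20,0],[0,0,20],[0,0,30],[0,0,40]],"rot":[[0,0,0],[0,0,0],[0,0,0],[0,0,0],[0,0,0]],"jaw":[0,0,0,0,0]}'
python3 -m pendant '{"offset":[[0,0,45],[0,0,40],[0,0,25],[0,0,0]],"rot":[[0,0,0],[0,0,0],[0,0,0],[0,0,0]],"jaw":[0,0,0,0]}'
python3 - <<'E'
from h import *
grab('wrist','w6');grab('side','s6');print(arm.observe()['tcp_pos'],arm.observe()['contact_force'],arm.observe()['opening'])
E
```

```text
time: 5.6
tcp_pos: [0.4566, 0.2371, 0.1411]
tcp_rot: [3.136, 0.155, -0.004]
contact_force: [-0.2, 0.4, 0.1]
opening: 0.0189
time: 6.0
tcp_pos: [0.4599, 0.2387, 0.2549]
tcp_rot: [-3.134, -0.154, -0.009]
contact_force: [0.5, 0.9, -0.8]
opening: 0.0189
[0.45761895 0.23778241 0.25112638] [ 0.22418201  0.5105835  -2.27642171] 0.01867296915908387
```

View pics/s6.png

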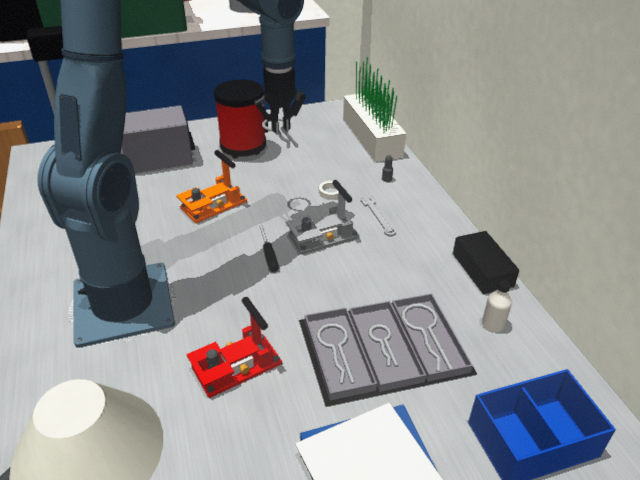

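View pics/w6.png

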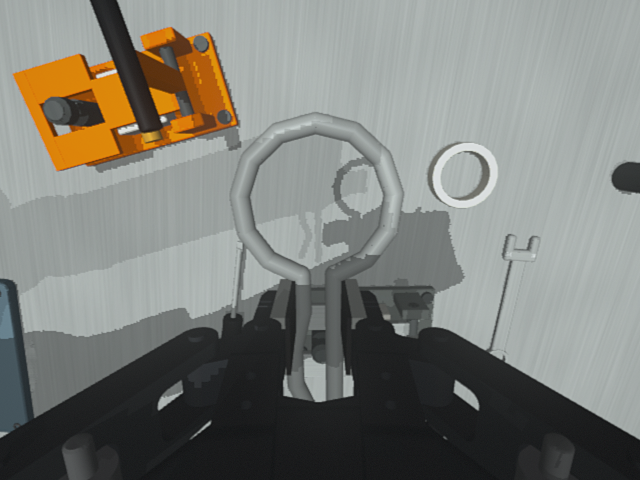

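The clip is out and held level. Next I'm carrying it to tray B.

```bash
python3 -m pendant '{"offset":[[-2.4,-48,0],[-2.4,-48,0],[-2.4,-48,0],[-2.4,-48,0],[-2.4,-48,0]],"rot":[[0,0,-0.9],[0,0,-0.9],[0,0,-0.9],[0,0,-0.9],[0,0,-0.9]],"jaw":[0,0,0,0,0]}'
python3 -m pendant '{"offset":[[-2.4,-48,0],[-2.4,-48,0],[-2.4,-48,0],[-2.4,-48,0],[-2.4,-48,0]],"rot":[[0,0,-0.9],[0,0,-0.9],[0,0,-0.9],[0,0,-0.9],[0,0,-0.9]],"jaw":[0,0,0,0,0]}'
python3 -m pendant '{"offset":[[-2,-47,-20],[0,0,-40],[0,0,-40],[0,0,-30],[0,0,0]],"rot":[[0,0,-0.4],[0,0,0],[0,0,0],[0,0,0],[0,0,0]],"jaw":[0,0,0,0,0]}'
python3 - <<'E'
from h import *
grab('wrist','w7');grab('top','t7');grab('side','s7');print(arm.observe()['tcp_pos'],arm.observe()['tcp_rot'],arm.observe()['contact_force'],arm.observe()['opening'])
E
```

```text
time: 6.6
tcp_pos: [0.4441, -0.004, 0.2498]
tcp_rot: [3.141, 0.031, -0.004]
contact_force: [1.3, -0.4, -0.4]
opening: 0.0191
time: 7.1
tcp_pos: [0.4323, -0.2433, 0.2497]
tcp_rot: [-3.14, 0.092, 0.004]
contact_force: [1.8, 0.2, -0.1]
opening: 0.0189
time: 7.6
tcp_pos: [0.4277, -0.2859, 0.1169]
tcp_rot: [-3.136, 0.103, 0.016]
contact_force: [-0.1, -0.2, -0.4]
opening: 0.019
[ 0.43184851 -0.2884085   0.12230286] [ 3.13926225e+00 -1.02786138e-01  1.11293649e-05] [ 0.20232416 -0.84268294 -0.3483184 ] 0.01926209314062472
```

View pics/w7.png

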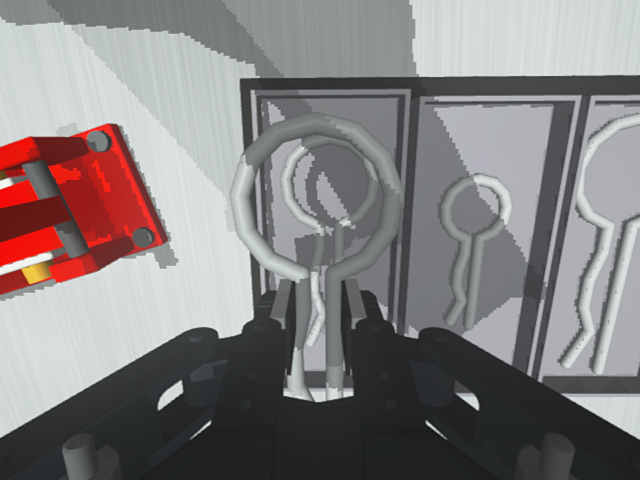

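View pics/s7.png

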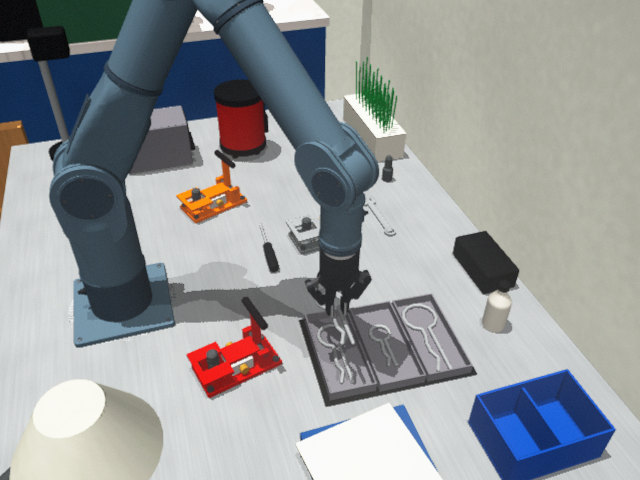

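```bash
python3 - <<'E'
from h import *
np.set_printoptions(precision=4,suppress=True)
p,dw,w=load('w7');_,_,t=load('top0')
cv2.imwrite('pics/c7.png',cv2.resize(p[70:410,220:450,::-1],None,fx=1.75,fy=1.75))
for n,c,z in [('tl',(253,89),.027),('tr',(409,89),.027),('br',(401,390),.027),('loop',(331,185),.0105)]: print(n,onplane(w,*c,z))
C2=lambda x,y:(370+x/4-.4,140+y/4-.4)
print('loop tri',tri((w,331,185),(t,*C2(160,462))))
A=onplane(w,253,89,.027);B=onplane(w,409,89,.027);D=B-A;print(np.degrees(np.arctan2(D[1],D[0])))
E
```

```text
tl [ 0.3929 -0.1862  0.027 ]
tr [ 0.488  -0.1926  0.027 ]
br [ 0.4824 -0.4092  0.027 ]
loop [ 0.4376 -0.25    0.0105]
loop tri [ 0.438  -0.2539 -0.0184]
-3.8424699888381606
```

View pics/c7.png

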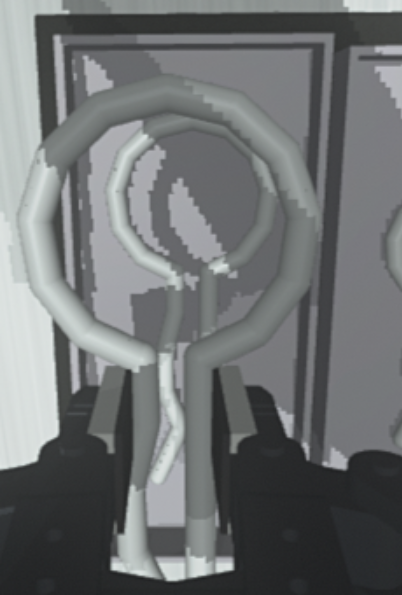

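```bash
python3 -m pendant '{"offset":[[1.5,-1.5,-30],[0,0,-30],[0,0,-25],[0,0,-10],[0,0,0]],"rot":[[0,0,0],[0,0,0],[0,0,0],[0,0,0],[0,0,0]],"jaw":[0,0,0,0,0]}'
python3 -m pendant '{"offset":[[0,0,-4],[0,0,-3],[0,0,-2],[0,0,0]],"rot":[[0,0,0],[0,0,0],[0,0,0],[0,0,0]],"jaw":[0,0,0,0]}'
```

```text
time: 8.25
tcp_pos: [0.4336, -0.2895, 0.027]
tcp_rot: [3.14, -0.102, 0.0]
contact_force: [-0.6, 0.7, -0.0]
opening: 0.0191
time: 8.65
tcp_pos: [0.4335, -0.2895, 0.018]
tcp_rot: [3.14, -0.102, 0.001]
contact_force: [-1.0, 0.2, -0.9]
opening: 0.0188
```

```bash
python3 -m pendant '{"offset":[[0,0,-1],[0,0,-1],[0,0,0]],"rot":[[0,0,0],[0,0,0],[0,0,0]],"jaw":[0,0,0]}'
python3 - <<'E'
from h import *
grab('wrist','w8')
E
```

```text
time: 8.95
tcp_pos: [0.4336, -0.2897, 0.016]
tcp_rot: [3.14, -0.102, 0.001]
contact_force: [-0.4, -0.2, 3.1]
opening: 0.0191
```

View pics/w8.png

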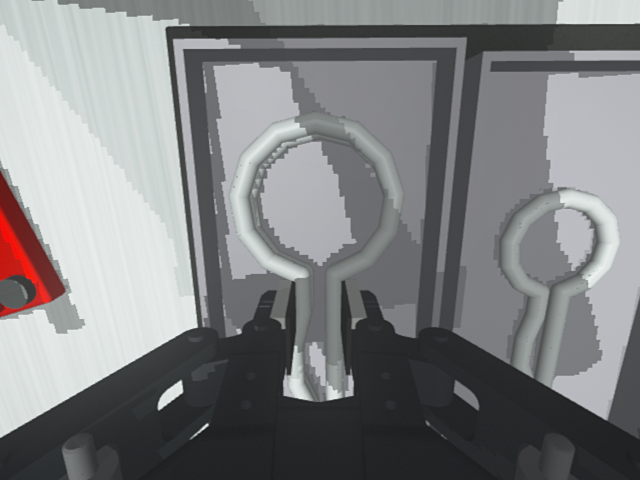

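Contact is light (3 N) and the clip sits nested on the like clip, so I'm releasing it and retreating.

```bash
python3 -m pendant '{"offset":[[0,0,0],[0,0,0],[0,0,0],[0,0,0],[0,0,0]],"rot":[[0,0,0],[0,0,0],[0,0,0],[0,0,0],[0,0,0]],"jaw":[0.3,0.42,0.45,0.45,0.45]}'
python3 -m pendant '{"offset":[[0,0,5],[0,0,20],[0,0,40],[0,0,50],[0,0,50]],"rot":[[0,0,0],[0,0,0],[0,0,0],[0,0,0],[0,0,0]],"jaw":[0.45,0.45,0.45,0.45,0.45]}'
python3 -m pendant '{"offset":[[0,0,45],[0,0,0]],"rot":[[0,0,0],[0,0,0]],"jaw":[0.45,0.45]}'
python3 - <<'E'
from h import *
grab('wrist','w9')
E
```

```text
time: 9.5
tcp_pos: [0.4333, -0.2894, 0.0157]
tcp_rot: [3.14, -0.102, -0.0]
contact_force: [-0.4, 1.2, -0.3]
opening: 0.0386
time: 10.0
tcp_pos: [0.4326, -0.2892, 0.1825]
tcp_rot: [-3.14, 0.103, 0.002]
contact_force: [1.6, -0.1, -0.8]
opening: 0.0385
time: 10.2
tcp_pos: [0.4361, -0.2918, 0.2317]
tcp_rot: [3.136, -0.103, 0.015]
contact_force: [0.9, -0.4, -1.3]
opening: 0.0387
```

View pics/w9.png

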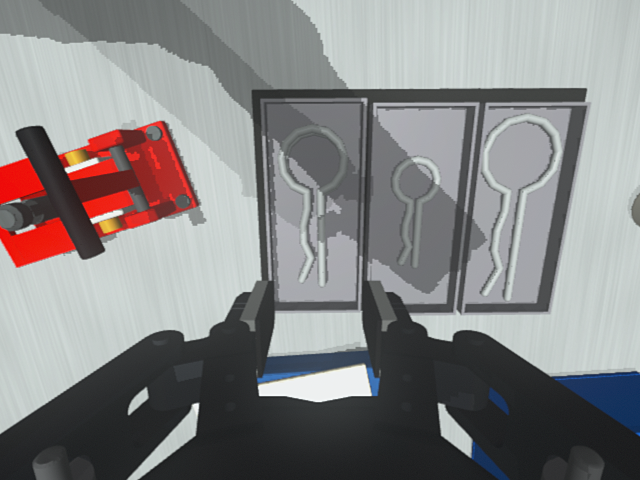

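```bash
python3 -m pendant '{"offset":[[18.5,45.8,4],[18.5,45.8,4],[18.5,45.8,4],[18.5,45.8,4],[18.5,45.8,4]],"rot":[[0,0,1.2],[0,0,1.2],[0,0,1.2],[0,0,1.2],[0,0,1.2]],"jaw":[0.45,0.45,0.45,0.45,0.45]}'
python3 -m pendant '{"offset":[[18.5,45.8,0],[18.5,45.8,0],[18.5,45.8,0],[0,0,0],[0,0,0]],"rot":[[0,0,1.2],[0,0,1.2],[0,0,1.0],[0,0,0],[0,0,0]],"jaw":[0.45,0.45,0.45,0.45,0.45]}'
python3 - <<'E'
from h import *
print(arm.observe()['tcp_pos'],arm.observe()['tcp_rot']);grab('wrist','w10');grab('side','s10')
E
```

```text
time: 10.75
tcp_pos: [0.5253, -0.0583, 0.2449]
tcp_rot: [-3.141, -0.063, 0.003]
contact_force: [2.0, -0.2, 0.6]
opening: 0.0385
time: 11.25
tcp_pos: [0.5805, 0.0781, 0.2441]
tcp_rot: [3.137, 0.16, -0.004]
contact_force: [0.2, -0.3, -0.5]
opening: 0.0383
[0.58049865 0.07811411 0.2441428 ] [ 3.13670413  0.15954601 -0.00435267]
```

View pics/w10.png

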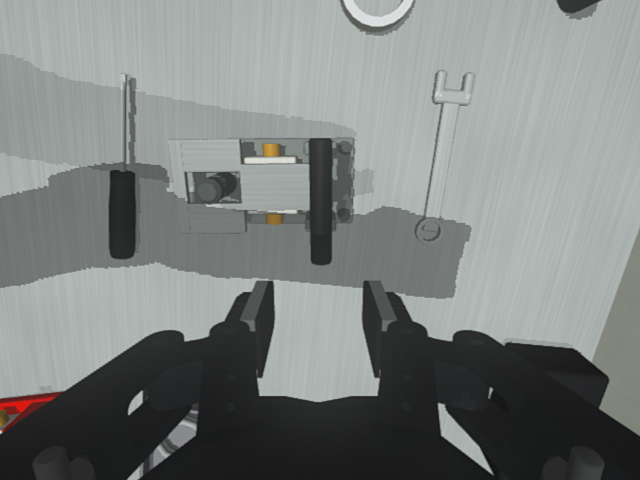

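View pics/s10.png

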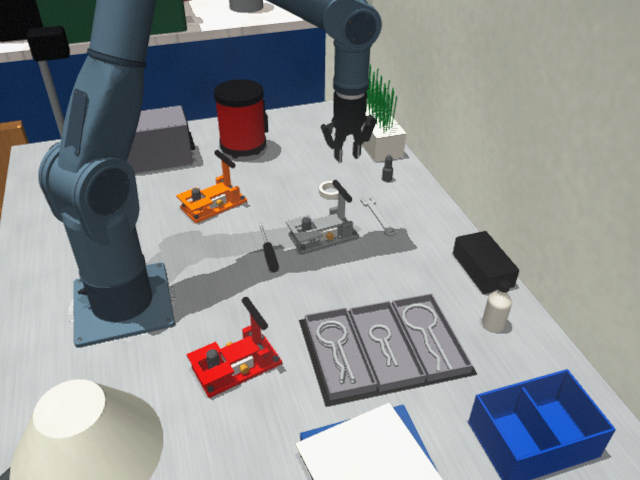

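```bash
python3 - <<'E'
from h import *
np.set_printoptions(precision=4,suppress=True)
p,dw,w=load('w10');_,_,t=load('top0');_,_,s=load('side0')
C1=lambda x,y:(210+x/5.7-.4,165+y/5.7-.4);C3=lambda x,y:(265+x/6.5-.4,170+y/6.5-.4)
for a,b,c in [((320,139),(182,113),(457,80)),((321,260),(406,93),(550,193))]:
    print(tri((w,*a),(s,*C3(*c)),(t,*C1(*b))),onplane(w,*a,.136),dpt(w,dw,*a))
print(dpt(w,dw,320,200),dpt(w,dw,321,240))
E
```

```text
[0.5753 0.1448 0.1345] [0.5742 0.145  0.136 ] [0.5742 0.1451 0.1429]
[0.584  0.0585 0.136 ] [0.584  0.0581 0.136 ] [0.5837 0.0606 0.1431]
[0.5784 0.1045 0.1435] [0.5821 0.0759 0.1437]
```

```bash
python3 -m pendant '{"offset":[[0.5,-1.5,-40],[0,0,-40],[0,0,-30],[0,0,-13],[0,0,0]],"rot":[[0,0,0],[0,0,0],[0,0,0],[0,0,0],[0,0,0]],"jaw":[0.45,0.45,0.45,0.45,0.45]}'
python3 -m pendant '{"offset":[[0,0,0],[0,0,0],[0,0,0],[0,0,0]],"rot":[[0,0,0],[0,0,0],[0,0,0],[0,0,0]],"jaw":[0.2,0,0,0]}'
python3 - <<'E'
from h import *
print(arm.observe()['tcp_pos'],arm.observe()['tcp_rot']);grab('wrist','w11')
E
```

```text
time: 11.85
tcp_pos: [0.5805, 0.0739, 0.1215]
tcp_rot: [3.137, 0.152, -0.005]
contact_force: [0.5, 0.2, 0.4]
opening: 0.0388
time: 12.25
tcp_pos: [0.583, 0.075, 0.1247]
tcp_rot: [-3.138, -0.155, -0.004]
contact_force: [-2.0, -2.1, 6.3]
opening: 0.0141
[0.58295993 0.07500391 0.12465399] [-3.13773266 -0.15527391 -0.00422482]
```

View pics/w11.png

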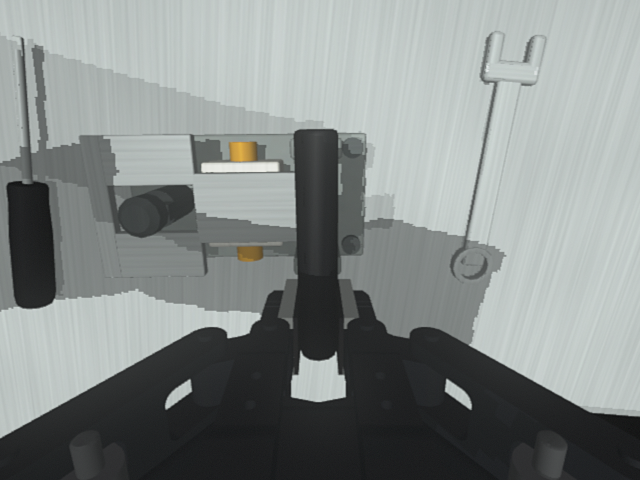

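```bash
python3 -m pendant '{"offset":[[9,0.9,-0.5],[8.9,0.9,-1.3],[8.7,0.9,-2.2],[0,0,0]],"rot":[[0,0,0],[0,0,0],[0,0,0],[0,0,0]],"jaw":[0,0,0,0]}'
```

```text
time: 12.7
tcp_pos: [0.6075, 0.0777, 0.1194]
tcp_rot: [3.138, 0.156, -0.005]
contact_force: [-3.8, -0.3, 3.3]
opening: 0.0132
```

```bash
python3 -m pendant '{"offset":[[8.4,0.8,-3.1],[8.1,0.8,-3.9],[7.7,0.8,-4.7],[0,0,0]],"rot":[[0,0,0],[0,0,0],[0,0,0],[0,0,0]],"jaw":[0,0,0,0]}'
python3 - <<'E'
from h import *
grab('wrist','w12')
E
```

```text
time: 13.1
tcp_pos: [0.6315, 0.0804, 0.1069]
tcp_rot: [3.138, 0.156, -0.005]
contact_force: [-3.7, -0.6, -0.8]
opening: 0.0138
```

View pics/w12.png

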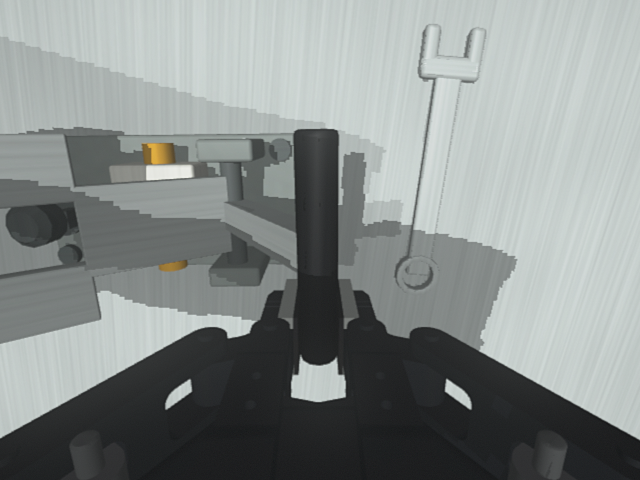

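The bar is rising as planned, so I'm continuing the arc.

```bash
python3 -m pendant '{"offset":[[7.2,0.7,-5.5],[6.6,0.6,-6.1],[5.9,0.6,-6.8],[0,0,0]],"rot":[[0,0,0],[0,0,0],[0,0,0],[0,0,0]],"jaw":[0,0,0,0]}'
python3 -m pendant '{"offset":[[5.2,0.5,-7.3],[4.5,0.4,-7.8],[0,0,0]],"rot":[[0,0,0],[0,0,0],[0,0,0]],"jaw":[0,0,0]}'
python3 -m pendant '{"offset":[[3.7,0.4,-8.2],[0,0,0]],"rot":[[0,0,0],[0,0,0]],"jaw":[0,0]}'
python3 - <<'E'
from h import *
grab('wrist','w13');grab('side','s13')
E
```

```text
time: 13.55
tcp_pos: [0.6516, 0.0826, 0.0884]
tcp_rot: [-3.138, -0.156, 0.003]
contact_force: [-2.9, -0.1, -0.3]
opening: 0.0134
time: 13.85
tcp_pos: [0.6611, 0.0837, 0.0726]
tcp_rot: [-3.138, -0.156, 0.003]
contact_force: [-2.8, -0.1, -7.2]
opening: 0.0137
time: 14.05
tcp_pos: [0.665, 0.0841, 0.065]
tcp_rot: [-3.137, -0.156, 0.002]
contact_force: [-3.0, 0.4, -2.8]
opening: 0.0141
```

View pics/w13.png

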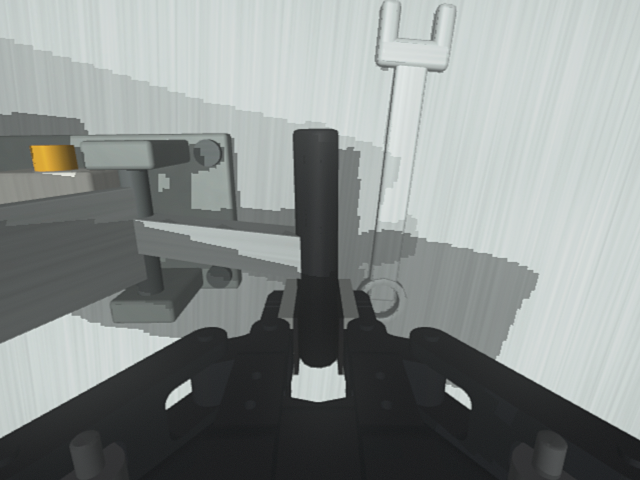

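View pics/s13.png

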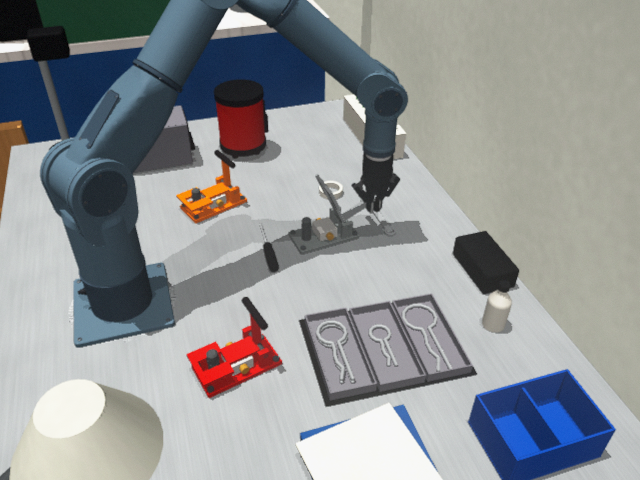

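```bash
python3 -m pendant '{"offset":[[1.4,0.1,-4.2],[0,0,0]],"rot":[[0,0,0],[0,0,0]],"jaw":[0,0]}'
python3 -m pendant '{"offset":[[0.5,0,-2],[0,0,0]],"rot":[[0,0,0],[0,0,0]],"jaw":[0,0]}'
```

```text
time: 14.35
tcp_pos: [0.6663, 0.0843, 0.0615]
tcp_rot: [-3.137, -0.156, 0.003]
contact_force: [-6.5, -0.5, 1.7]
opening: 0.0138
time: 14.55
tcp_pos: [0.6668, 0.0843, 0.0601]
tcp_rot: [-3.137, -0.156, 0.003]
contact_force: [-7.6, 0.3, 6.4]
opening: 0.0138
```

```bash
python3 -m pendant '{"offset":[[0,0,-2],[0,0,0]],"rot":[[0,0,0],[0,0,0]],"jaw":[0,0]}'
python3 -m pendant '{"offset":[[0,0,0],[0,0,0],[0,0,0],[0,0,0],[0,0,0]],"rot":[[0,0,0],[0,0,0],[0,0,0],[0,0,0],[0,0,0]],"jaw":[0.2,0.4,0.5,0.5,0.5]}'
```

```text
time: 14.75
tcp_pos: [0.6675, 0.0844, 0.0579]
tcp_rot: [-3.137, -0.156, -0.0]
contact_force: [-6.1, 0.2, 1.7]
opening: 0.014
time: 15.25
tcp_pos: [0.6683, 0.0838, 0.0575]
tcp_rot: [3.138, 0.155, 0.002]
contact_force: [0.0, 0.1, -0.4]
opening: 0.0426
```

Released with no contact force. I'm rising straight up and checking.

```bash
python3 -m pendant '{"offset":[[0,0,10],[0,0,25],[0,0,45],[0,0,45],[0,0,45]],"rot":[[0,0,0],[0,0,0],[0,0,0],[0,0,0],[0,0,0]],"jaw":[0.5,0.5,0.5,0.5,0.5]}'
python3 -m pendant '{"offset":[[0,-45,40],[0,-45,20],[0,-45,0],[0,-45,0],[0,0,0]],"rot":[[0,0,0],[0,0,0],[0,0,0],[0,0,0],[0,0,0]],"jaw":[0.5,0.5,0.5,0.5,0.5]}'
python3 - <<'E'
from h import *
grab('wrist','w14');p,_,_=grab('side','s14');q,_,_=grab('top','t14')
a=cv2.resize(p[150:270,240:420,::-1],(540,360),interpolation=cv2.INTER_CUBIC)
b=cv2.resize(p[285:410,295:480,::-1],None,fx=3,fy=3,interpolation=cv2.INTER_CUBIC)
cv2.imwrite('pics/c14.png',a);cv2.imwrite('pics/c15.png',b)
E
```

```text
time: 15.75
tcp_pos: [0.6676, 0.0837, 0.2297]
tcp_rot: [3.138, 0.155, 0.001]
contact_force: [0.2, 0.3, -0.9]
opening: 0.0427
time: 16.25
tcp_pos: [0.6661, -0.0986, 0.2822]
tcp_rot: [3.133, 0.137, 0.002]
contact_force: [0.4, -0.2, -0.1]
opening: 0.0426
```

View pics/c14.png

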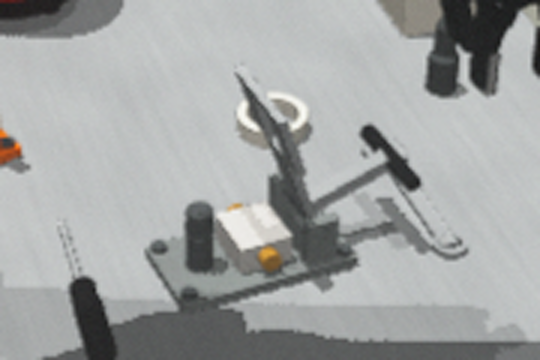

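View pics/c15.png

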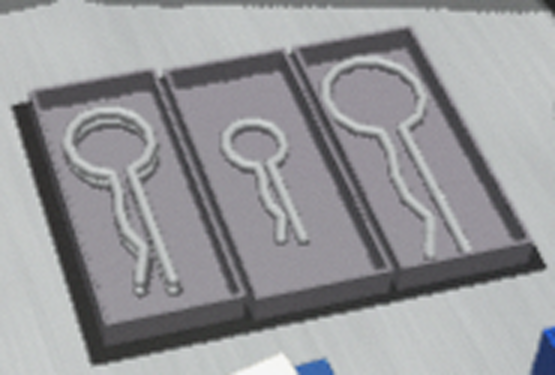

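View pics/t14.png

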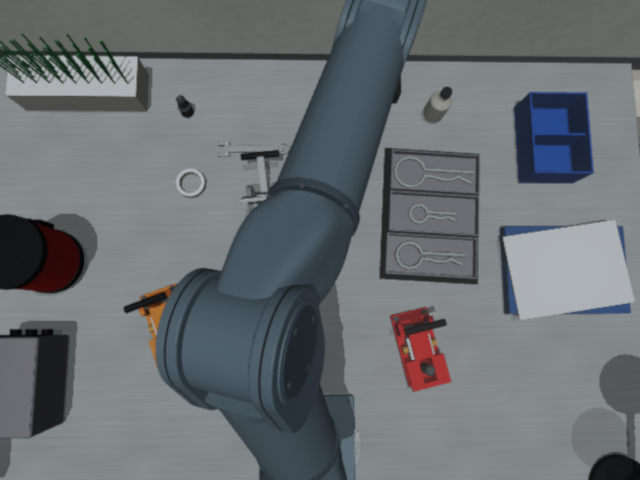

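```bash
python3 - <<'E'
from h import *
_,_,s=load('s14');_,_,t=load('t14')
X=tri((s,369.8,202),(t,260,155.3));print(X,np.arctan2(np.hypot(*(X[:2]-[.579,.1])),X[2]-.046))
E
python3 -m pendant '{"offset":[[0,0,0],[0,0,0]],"rot":[[0,0,0],[0,0,0]],"jaw":[0.5,0.5]}'
python3 -c "
from h import *
p,_,_=grab('side','s16');q=load('s14')[0]
print(np.abs(p[150:420,240:480].astype(int)-q[150:420,240:480]).max(2).mean())
print(arm.close_job())"
```

```text
[0.66356262 0.11063611 0.07347567] 1.2589404517068394
time: 16.6
tcp_pos: [0.6679, -0.0866, 0.2803]
tcp_rot: [-3.137, -0.159, 0.0]
contact_force: [-0.1, -0.6, 0.1]
opening: 0.0426
3.24445987654321
the job is handed in; nothing more can be done
None
```

I gripped the clip at its neck and pulled it straight out of the grey fixture's pin. I laid it on the matching 169 mm clip in tray B, the tray nearest the robot, then swung the bar open by its T-handle. The job is handed in at about 17 s.

- **Bar:** after release, the handle triangulated to about 1.26 rad, so the bar is at its 1.25 rad stop. In the pictures it stays up on its own.
- **Clip:** it lies level, stacked on the same-length clip and inside the tray rim.
- **Loose items:** the wrench, screwdriver and tape roll look unmoved by eye; I did not measure their positions.
- **Forces:** the highest wrist force I read was about 25 N, during the pull. At hand-in the gripper was clear of everything and the wrist force was about zero.
- **Mismatches:**
  - The gripper opening read about 3 mm smaller than the true width on both grasps.
  - One two-view height for the tray clip came out wrong (−18 mm). I used the other views and the contact force when setting the clip down.
  - Two side pictures taken 0.35 s apart before hand-in differed by about 3 grey levels on average. I put that down to image noise and arm motion without checking further.

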